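# Fan out the specimen plates and lock the tray

### The arm

A 6-joint arm with a two-finger parallel gripper is mounted at the origin on the work surface. World frame = base frame: x ahead of the robot, y to its left, z up, the work surface at z = 0. Lengths are in m, angles in rad, forces in N, time in s.
With the tool pointing down it reaches from about 0.325 to 0.9 m from the base axis. Payload 6.1 kg.
Tool frame: the origin (TCP) lies at the very end of the fingers, on their centre line; the grasp point (between the pads) lies 19 mm behind it; z points along the fingers, y is the direction in which the jaws open and shut (so a half turn about z gives the same grasp; the last joint's range is limited). The gripper opens to 85 mm and grips with 20 to 120 N. Pads are 22 mm wide; open, the fingers measure 114 mm over their backs; the gripper's body (76 mm by 85 mm) begins 54 mm behind the grasp point. The pads swing forward as they close: fully open they stand 13 mm farther back than shut.
Start: joints at [-1.33, 0.22, 1.526, -0, 1.395, -0.126], TCP at [0.224, -0.583, 0.231] pointing down, gripper open.
Joint ranges: [-2.98, 2.98], [-0.91, 2.08], [0.09, 2.57], [-1.24, 4.39], [0.2, 2.65], [-2.68, 2.68]. Speed limits (rad/s): [2.57, 2.57, 3.01, 3.14, 3.14, 3.14].

### API

Orientations are given as a rotation vector (axis times angle).
In Python, from rig import r gives the robot as it stands.
- The arm moves only by the tool send_rows, never from a script. Its argument "steps" is a list of rows, each a list of 7 numbers: the shift along the tool's x, y, z in m, then the turn, a rotation vector about the tool's x, y, z in rad, then the gripper's target within -1 to 1 (shut at 1, half-way at 0, fully open at -1). A call has 1 to 5 rows; each row shifts and turns the commanded pose from where the row before left it, along the tool's axes as they then stand; what a row does not reach is not made up. A row lasts 1/12 s, in which the tool goes at most 41.7 mm and 7.16 degrees, less where a joint would pass 70% of its speed; a pose out of reach is approached as far as the arm can. A call with a gripper value outside its range is refused whole. The fingers move at their own pace and stop on an object; the grip force is fixed at half the most. Time passes only in rows, so rows that do not move let the fingers close. It gives the time, the measured TCP pose, the force and the opening at its end, in the units of the state.
- r.sense(): the state, without advancing time (a new reading comes with each control period).
- r.camera(name): name is "side" or "top"; returns the picture (480x640x3 uint8, red, green, blue); there is no depth.
- r.get_calibration(name): a dict with "fx", "fy", "cx", "cy" (pixels), "k1" (the pictures are not rectified: a ray, as slopes to the right and down, at radius r is drawn at 1 + k1 r^2 times it, then the intrinsics apply), "camera_from_world" (4x4, takes a point from world to camera coordinates). Camera axes: x right, y down, z forward; pixel columns grow to the right and rows downward; lengths in m; the calibration is good to about 2 mm. A picture is of the moment at which its call begins. get_calibration takes no time and is no camera call.
- r.hand_in(): hands the job in, once; it reports no verdict.
The state is a dict: "time": time; "q": joint angles; "qvel": joint speeds; "effort": joint torques, N m; "tool_pos": TCP position; "ee_rot": TCP orientation; "contact_force": force on the tool from outside, world axes, zero at the start; "wrist_torque": the same for the moment, N m; "opening": finger opening in m.
Only numpy, scipy, OpenCV 4.12 (cv2) and the standard library are available. Lean on these libraries where they do the work, as an engineer would, in place of code of your own. Each camera call takes 0.05 s, during which the arm holds its last target. There are 200 camera calls.

### The job

The four specimen plates lie stacked in the aluminium tray: shingle them along it towards the tray's closed end, bottom plate hindmost, so that each lower plate's whole label strip shows while every plate still overlaps the one under it by at least two thirds. Then swing the steel hasp strap down over its staple until it is fully shut, and push the locking pin fully home through the staple. Leave the other things on the bench where they are.

Things in the scene. Friction and masses are not known exactly. Their poses are not given: they have to be found in the camera images.
- tray: aluminium tray fixed to the bench, 85 (x) x 272 (y) mm; origin at the centre of its underside, z up. Floor 4 mm thick; channel inside 73 mm wide (x) and 260 mm long (y -130..130). Side walls and the closed +y end wall are 44 mm high, 6 mm thick; the open -y end has only a lip, top at z 9 mm. A ledge on the +x wall (x 42..63, y -30..100, top z 44 mm) carries staple and pin.
- staple (a point): centre of the loop of the upright steel staple on the +x wall's ledge, at x 49.5, y 70, z 60 mm in tray axes. The loop is 15 mm wide in x, 5 mm in y, its top at z 74 mm; the passage runs along y. The pin's guide block stands at x 40..59, y 21..39, top z 74 mm.
- hasp_hinge (a point): middle of the hasp's hinge axis, which is parallel to the tray's y; on the -x wall at x -42.5, y 70, z 46 mm in tray axes.
- plate1: flat cast-resin specimen plate, 70 (x) x 120 (y) x 8 mm, about 80 g, honey-coloured; origin at the centre of its underside, z up. A paper label strip covers the last 18 mm of its upper face at the -y end, over the full width. The lowest of the stack; it lies on the tray floor.
- plate2: flat cast-resin specimen plate, 70 (x) x 120 (y) x 8 mm, about 80 g, honey-coloured; origin at the centre of its underside, z up. A paper label strip covers the last 18 mm of its upper face at the -y end, over the full width. Second from the bottom, starts lying on plate1, ragged by up to 1.5 mm.
- plate3: flat cast-resin specimen plate, 70 (x) x 120 (y) x 8 mm, about 80 g, honey-coloured; origin at the centre of its underside, z up. A paper label strip covers the last 18 mm of its upper face at the -y end, over the full width. Third from the bottom, starts on plate2.
- plate4: flat cast-resin specimen plate, 70 (x) x 120 (y) x 8 mm, about 80 g, honey-coloured; origin at the centre of its underside, z up. A paper label strip covers the last 18 mm of its upper face at the -y end, over the full width. The top plate, starts on plate3. Spaced wider than about 29 mm, the upper plates overhang and tip.
- hasp (a joint): angle of the hasp strap in rad: 0 = shut, lying level across the tray above the plates with its slot over the staple; grows as it opens upward and outward to the tray's -x, at most 2.7. Starts leaning outward at 1.85 to 2.15. A stiff hinge (0.06 N m) keeps it where it is left; it must be pressed all the way down.
- hasp_end (a point): middle of the free end of the hasp strap, 112 mm from the hinge axis. The strap is 26 mm wide and 3 mm thick; shut, it spans x -42.5..69.5 and y 57..83 in tray axes with its upper face 49 mm above the tray's underside; its slot, 28 x 14 mm, begins 78 mm from the hinge.
- pin (a joint): travel of the captive locking pin in m along the tray's +y: 0 = drawn back, 0.035 = fully home through the staple. Starts at 0 to 0.006. About 2 N of friction; it stays where it is left.
- pin_head (a point): centre of the rear (-y) face of the pin's black round head, 22 mm in diameter and 8 mm long, the face to push; the pin lies along tray y, 60 mm above the tray's underside at x 49.5, and at travel 0 this point is at y -28. The pin is 6 mm thick.
- beaker: glass beaker, 70 mm wide, 95 mm high, a bystander; origin at the centre of its underside
- bottle: white bottle, 72 mm wide, 215 mm high, a bystander; origin at the centre of its underside
- petri_dish: closed glass Petri dish, 90 mm wide, 15 mm high, a bystander; origin at the centre of its underside
- magnifier: black magnifying glass lying flat, lens ring 68 mm wide, 12 mm high, handle 90 mm long to +y, a bystander; origin under the lens centre

How it is judged:
On the way, in this order (a step that is already met when the one before it is completed fails the run):
1. the four plates are shingled in the tray with all label strips showing (y of plate2 in the frame of plate1 between 0.0175 and 0.042 m and y of plate3 in the frame of plate2 between 0.0175 and 0.042 m and y of plate4 in the frame of plate3 between 0.0175 and 0.042 m and angle between the x axis of each of plate1, plate2, plate3, plate4 and the x axis of tray, either way round below 0.12 rad and z of plate1 in the frame of tray below 0.016 m and z of plate2 in the frame of tray below 0.024 m and z of plate2 in the frame of plate1 above 0.005 m and z of plate3 in the frame of tray below 0.032 m and z of plate3 in the frame of plate2 above 0.005 m and z of plate4 in the frame of tray below 0.04 m and z of plate4 in the frame of plate3 above 0.005 m and y of plate1 in the frame of tray above -0.075 m and y of plate4 in the frame of tray below 0.075 m), for 0.2 s.
2. the hasp strap is shut over the staple (value of joint hasp below 0.06 rad), for 0.2 s.
3. the pin is fully home through the staple (value of joint pin above 0.031 m), for 0.2 s.
At the end, for the whole second after the job is handed in: Each plate lies in the tray along it, 17.5 to 42 mm further towards the closed end than the plate under it, all at rest; the hasp is within 0.06 rad of shut and the pin at least 31 mm in (all of step 1 and linear speed of each of plate1, plate2, plate3, plate4 below 0.02 m/s and value of joint hasp below 0.06 rad and value of joint pin above 0.031 m); the robot touches nothing.
It fails at once if the glass beaker was moved by more than 20 mm or tipped (distance of beaker from where it was at the start of the episode above 0.02 m or angle between beaker's own z axis and vertical above 0.3 rad).
It fails at once if the white bottle was moved by more than 20 mm or tipped (distance of bottle from where it was at the start of the episode above 0.02 m or angle between bottle's own z axis and vertical above 0.3 rad).
It fails at once if the Petri dish was moved by more than 20 mm or tipped (distance of petri_dish from where it was at the start of the episode above 0.02 m or angle between petri_dish's own z axis and vertical above 0.3 rad).
It fails at once if the magnifying glass was moved by more than 20 mm or tipped (distance of magnifier from where it was at the start of the episode above 0.02 m or angle between magnifier's own z axis and vertical above 0.3 rad).
It fails at once if the pin was pushed in before the hasp was down (value of joint pin above 0.02 m and value of joint hasp above 0.2 rad).
It also fails if it takes over 58 s, if anything falls off the work surface, if the arm or the gripper's body presses on something with over 40 N, if the wrist force passes 120 N, or if a joint passes its speed limit or range.

## Working session

There is one attempt and no reset: what is moved stays moved. The work goes in short steps, Python scripts to look and compute and a tool call to move; the robot and the scene stay as the last step left them, time stands still between calls to the robot, and variables do not carry over. Pictures are saved under pics/ and viewed, about 8 in all and at most 12, crops included, and the job is handed in when it is done.

Besides the shell and the picture viewer there is one more tool, called after ">>>" by a JSON object that holds its "fn" and its "kwargs". send_rows: Moves the arm, as the interface text tells. Its arguments: {"type":"object","properties":{"steps":{"type":"array","items":{"type":"array","items":{"type":"number"}}}},"required":["steps"]}

```bash
ls; mkdir -p pics; python3 - <<'E'
from rig import r
import cv2,numpy as np
for n in("top","side"):
    cv2.imwrite(f"pics/{n}0.png",r.camera(n)[:,:,::-1]); c=r.get_calibration(n); print(n,c)
s=r.sense(); print(s)
E
```

```text
pics
top {'fx': 597.1454975564491, 'fy': 597.1454975564491, 'cx': 310.8410477064907, 'cy': 229.52759994103997, 'k1': -0.15791848919868215, 'camera_from_world': array([[-0.02527525, -0.99953575, -0.01701283,  0.01561985],
       [-0.99031554,  0.02735883, -0.13611258,  0.54725652],
       [ 0.13651484,  0.01340779, -0.99054729,  1.31117671],
       [ 0.        ,  0.        ,  0.        ,  1.        ]])}
side {'fx': 621.752835857125, 'fy': 621.752835857125, 'cx': 312.33253659818234, 'cy': 242.51465058311635, 'k1': 0.05861452049341884, 'camera_from_world': array([[-0.99575447, -0.08886403, -0.02400468,  0.55728507],
       [-0.03097715,  0.56907529, -0.82170173,  0.06270491],
       [ 0.0866802 , -0.81746957, -0.56941202,  1.436134  ],
       [ 0.        ,  0.        ,  0.        ,  1.        ]])}
{'time': 0.1, 'q': array([-1.33011533e+00,  2.21112717e-01,  1.52753077e+00,  8.72452595e-06,
        1.39468496e+00, -1.26112555e-01]), 'qvel': array([-2.12818558e-03, -1.48459107e-03, -4.03590933e-03,  2.56246951e-04,
       -6.52254960e-06,  2.73644887e-05]), 'effort': array([ 6.61603972e-04, -4.98244536e+01, -3.90548193e+01, -3.01816890e-04,
        5.72175864e-03,  2.95961975e-06]), 'tool_pos': array([ 0.22399933, -0.58288942,  0.230312  ]), 'ee_rot': array([-3.08720389e+00, -5.72615099e-01,  1.42557056e-04]), 'contact_force': array([ 0.18627131, -0.21003459, -0.56580905]), 'wrist_torque': array([-0.02225638,  0.02766667,  0.04929381]), 'opening': 0.08513470318198346}
```

View pics/top0.png

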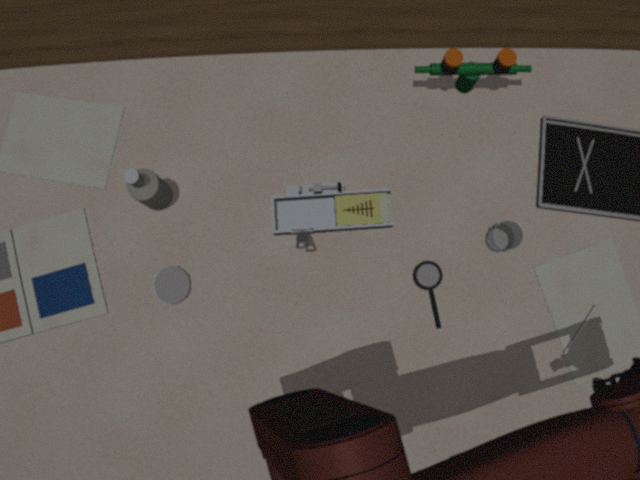

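View pics/side0.png

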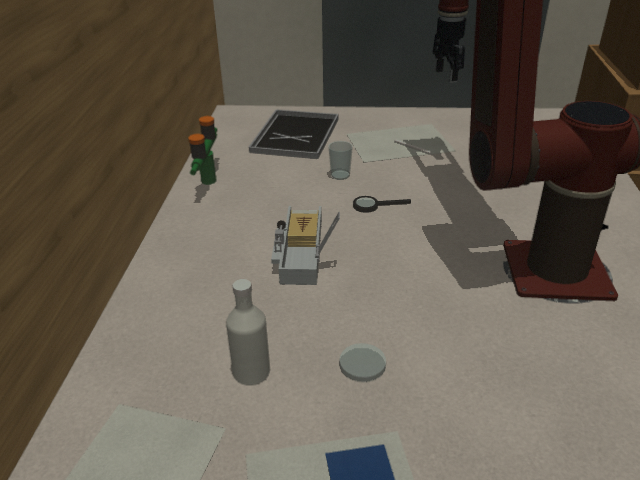

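The top view shows the tray at about (272–392, 188–236) with its closed end at left (world +y). The plates are at the right end, the staple and pin are on the upper wall, and the hasp leans towards the robot. The bystanders are clear of it. Next, an enlarged crop.

```bash
python3 - <<'E'
import cv2,numpy as np
a=cv2.imread("pics/top0.png")[175:255,262:402]; b=cv2.imread("pics/side0.png")[195:295,255:355]
cv2.imwrite("pics/c0.png",cv2.resize(a,None,fx=5.7,fy=5.7,interpolation=cv2.INTER_CUBIC)[:, :798])
cv2.imwrite("pics/c1.png",cv2.resize(b,None,fx=6,fy=6,interpolation=cv2.INTER_CUBIC))
E
```

```text
(no output)
```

View pics/c0.png

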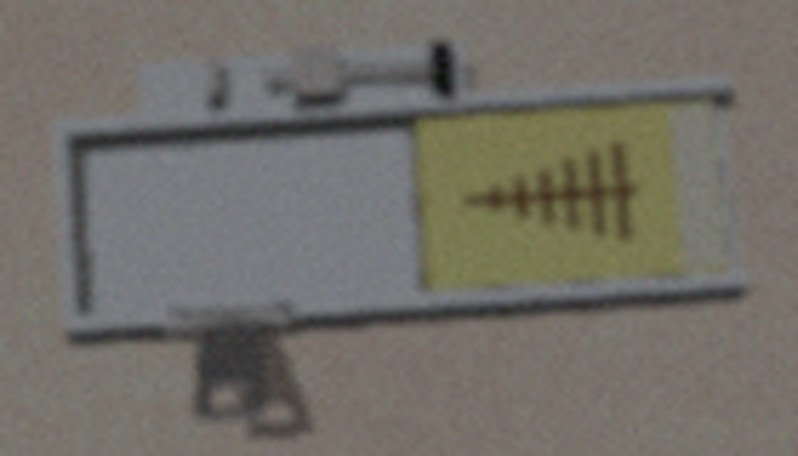

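View pics/c1.png

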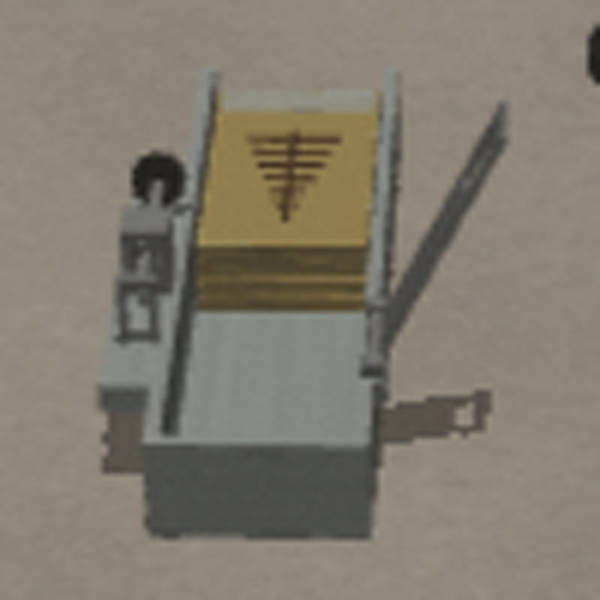

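The crops show these features. In the top crop, the tray corners are at (62,122), (70,330), (732,85) and (745,290), the pin head at (443,68), and the plate front edge at u≈417–428. In the side crop, the closed wall's top edge runs (143,443)–(378,443), the staple is around (137,308), and the strap's free end is at (503,110). Next I fit the tray pose.

```bash
cat > h.py <<'E'
import numpy as np
from scipy.optimize import least_squares
from scipy.spatial.transform import Rotation as R
from rig import r
C={n:r.get_calibration(n) for n in("top","side")}
def proj(n,P):
    c=C[n]; T=c["camera_from_world"]; p=np.asarray(P)@T[:3,:3].T+T[:3,3]; s=p[...,:2]/p[...,2:]
    s=s*(1+c["k1"]*(s**2).sum(-1,keepdims=True)); return s*[c["fx"],c["fy"]]+[c["cx"],c["cy"]]
def t2w(P,x,y,a):
    P=np.asarray(P,float); return np.stack([x+np.cos(a)*P[...,0]-np.sin(a)*P[...,1],y+np.sin(a)*P[...,0]+np.cos(a)*P[...,1],P[...,2]],-1)
ct=lambda u,v:((u+.5)/5.7-.5+262,(v+.5)/5.7-.5+175)
cs=lambda u,v:((u+.5)/6-.5+255,(v+.5)/6-.5+195)
E
cat > fit.py <<'E'
from h import *
T=[((.0425,.136,.044),ct(62,122)),((-.0425,.136,.044),ct(68,328)),((.0425,-.133,.044),ct(732,82)),((-.0425,-.133,.044),ct(745,286)),((.0495,.07,.074),ct(218,66))]
S=[((.0425,.136,.044),cs(143,443)),((-.0425,.136,.044),cs(378,443)),((.0495,.07,.074),cs(137,285)),((.0425,-.133,.044),cs(204,70)),((-.0425,-.133,.044),cs(399,70)),((.0425,.136,0),cs(147,536)),((-.0425,.136,0),cs(372,538))]
def f(p): # p: x,y,a, camera pixel offsets
    e=[proj(n,t2w([a for a,_ in L],*p[:3]))-[b for _,b in L]+p[3+2*i:5+2*i] for i,(n,L) in enumerate((("top",T),("side",S)))]
    return np.r_[np.concatenate(e).ravel(),p[3:]*.5]
s=least_squares(f,[.55,.03,0,0,0,0,0]); print(s.x,np.degrees(s.x[2])); print(s.fun.round(1))
p=s.x
def unk(n,g,px,x0):
    i=0 if n=="top" else 1
    return least_squares(lambda v:proj(n,t2w(g(v),*p[:3]))+p[3+2*i:5+2*i]-px,x0).x
xy=lambda z:(lambda v:(v[0],v[1],z))
for nm,n,z,px in [("p4 far +x","top",.036,ct(417,122)),("p4 far -x","top",.036,ct(428,289)),("p4 near","top",.036,ct(722,190)),("label","top",.036,ct(675,190)),
  ("pinhead","top",.060,ct(443,68)),("S p4 far+x","side",.036,cs(198,246)),("S p4 far -x","side",.036,cs(366,246)),("S p1 floor+x","side",.004,cs(198,308)),("S p4 near+x","side",.036,cs(218,90)),("S p4 near-x","side",.036,cs(380,94)),("S pinhead","side",.06,cs(158,180))]:
    print(nm,unk(n,xy(z),px,[0,0]))
hs=lambda v:(-.0425-.112*np.sin(v[0]-np.pi/2),v[1],.046+.112*np.cos(v[0]-np.pi/2))
print("hasp top",unk("top",hs,ct(225,415),[2,.07]),"side",unk("side",hs,cs(503,110),[2,.07]))
E
python3 fit.py
```

```text
[ 0.5894156  -0.04932133  0.03489781  0.05530281 -0.19300632  0.08136239
  0.53418239] 1.9994973558336158
[-0.8 -0.7  0.1  0.2 -0.1 -1.   0.6  0.1  0.2  1.5  0.   0.2 -1.2  0.7
  0.1 -1.2  0.1 -0.2  0.3  0.   0.4  0.1  0.2  0.3  0.  -0.1  0.   0.3]
p4 far +x [ 0.03322839 -0.00695318]
p4 far -x [-0.03435969 -0.00686086]
p4 near [-0.00186642 -0.12663388]
label [-0.00070678 -0.10786907]
pinhead [ 0.04955478 -0.01775656]
S p4 far+x [ 0.03491449 -0.00808605]
S p4 far -x [-0.03337334 -0.00935795]
S p1 floor+x [ 0.03656932 -0.00983574]
S p4 near+x [ 0.03672043 -0.12859653]
S p4 near-x [-0.03357001 -0.12639412]
S pinhead [ 0.0511093  -0.02005753]
hasp top [2.02427971 0.07349939] side [2.01220913 0.06401089]
```

>>> {"fn": "send_rows", "kwargs": {"steps": [[0,0,0,0,0,-0.1239,1],[0,0,0,0,0,-0.1239,1],[0,0,0,0,0,-0.1239,1],[0,0,0,0,0,-0.1239,1],[0,0,0,0,0,-0.1239,1]]}}

```text
time: 0.52
tool_pos: [0.224, -0.5831, 0.2306]
ee_rot: [-2.762, -1.495, -0.0]
contact_force: [-0.6, 0.6, -0.8]
opening: 0.0256
```

>>> {"fn": "send_rows", "kwargs": {"steps": [[0,0,0,0,0,-0.1239,1],[0,0,0,0,0,-0.1239,1],[0,0,0,0,0,-0.1239,1],[0,0,0,0,0,-0.1239,1],[0,0,0,0,0,-0.1239,1]]}}

```text
time: 0.93
tool_pos: [0.224, -0.5831, 0.2306]
ee_rot: [-2.175, -2.266, -0.001]
contact_force: [-0.2, -0.2, 0.5]
opening: 0.0002
```

>>> {"fn": "send_rows", "kwargs": {"steps": [[0.0265,0.0274,0,0,0,0,1],[0.0265,0.0274,0,0,0,0,1],[0.0265,0.0274,0,0,0,0,1],[0.0265,0.0274,0,0,0,0,1],[0.0265,0.0274,0,0,0,0,1]]}}

```text
time: 1.35
tool_pos: [0.3571, -0.4446, 0.2308]
ee_rot: [-2.182, -2.259, -0.001]
contact_force: [0.8, 0.1, 0.5]
opening: 0.0001
```

>>> {"fn": "send_rows", "kwargs": {"steps": [[0.0265,0.0274,0,0,0,0,1],[0.0265,0.0274,0,0,0,0,1],[0.0265,0.0274,0,0,0,0,1],[0.0265,0.0274,0,0,0,0,1],[0.0265,0.0274,0,0,0,0,1]]}}

```text
time: 1.77
tool_pos: [0.4895, -0.3072, 0.2309]
ee_rot: [-2.182, -2.26, 0.0]
contact_force: [1.2, -0.6, -0.2]
opening: 0.0003
```

>>> {"fn": "send_rows", "kwargs": {"steps": [[0.0265,0.0274,0,0,0,0,1],[0.0265,0.0274,0,0,0,0,1],[0.0265,0.0274,0,0,0,0,1],[0.0265,0.0274,0,0,0,0,1],[0,0,0,0,0,0,1]]}}

```text
time: 2.18
tool_pos: [0.5979, -0.1936, 0.2307]
ee_rot: [-2.175, -2.265, -0.004]
contact_force: [0.1, 0.1, 0.2]
opening: 0.0002
```

>>> {"fn": "send_rows", "kwargs": {"steps": [[-0.0075,-0.0035,0.03,0,0,0,1],[0,0,0.04,0,0,0,1],[0,0,0.04,0,0,0,1],[0,0,0.04,0,0,0,1],[0,0,0.03,0,0,0,1]]}}

```text
time: 2.6
tool_pos: [0.5889, -0.2061, 0.0472]
ee_rot: [-2.179, -2.257, 0.002]
contact_force: [0.3, -0.1, -1.3]
opening: 0.0001
```

>>> {"fn": "send_rows", "kwargs": {"steps": [[0,0,0.02,0,0,0,1],[0,0,0.0148,0,0,0,1],[0,0,0,0,0,0,1]]}}

```text
time: 2.85
tool_pos: [0.5882, -0.2057, 0.0122]
ee_rot: [-2.178, -2.255, 0.004]
contact_force: [0.2, 0.3, -0.3]
opening: -0.0003
```

```bash
python3 - <<'E'
from rig import r
import cv2,numpy as np
a=r.camera("top")[165:255,262:402,::-1];b=r.camera("side")[165:290,245:365,::-1]
k=cv2.INTER_CUBIC
a=cv2.resize(a,None,fx=3,fy=3,interpolation=k);b=cv2.resize(b,None,fx=3,fy=3,interpolation=k)
c=np.zeros((380,790,3),np.uint8);c[:270,:420]=a;c[:375,425:785]=b
cv2.imwrite("pics/d1.png",c);s=r.sense();print(s["tool_pos"],s["ee_rot"],s["contact_force"])
E
```

```text
[ 0.59131418 -0.20709125  0.01673461] [-2.18221350e+00 -2.25969496e+00  1.64739954e-04] [-0.02167645 -1.05059218  1.53334742]
```

View pics/d1.png

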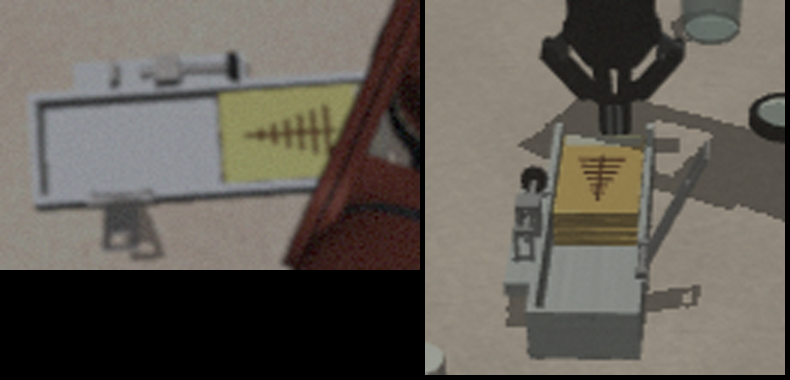

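Fingers sit centred behind the stack's −y edge, with the tip at z ≈ 16.7 mm (plate2 level). Now I push plates 2–4 by 23 mm.

>>> {"fn": "send_rows", "kwargs": {"steps": [[0.004,0.0036,0,0,0,0,1],[0.005,0,0,0,0,0,1],[0.003,0,0,0,0,0,1],[0.003,0,0,0,0,0,1],[0,0,0,0,0,0,1]]}}

```text
time: 3.37
tool_pos: [0.5948, -0.191, 0.0173]
ee_rot: [2.181, 2.26, 0.001]
contact_force: [-0.1, -0.5, 0.1]
opening: -0.0004
```

>>> {"fn": "send_rows", "kwargs": {"steps": [[0.003,0,0,0,0,0,1],[0.003,0,0,0,0,0,1],[0.003,0,0,0,0,0,1],[0.003,0,0,0,0,0,1],[0.003,0,0,0,0,0,1]]}}

```text
time: 3.78
tool_pos: [0.5941, -0.1769, 0.0168]
ee_rot: [2.182, 2.259, -0.0]
contact_force: [0.0, -2.6, 1.3]
opening: -0.0003
```

>>> {"fn": "send_rows", "kwargs": {"steps": [[0.003,0,0,0,0,0,1],[0.003,0,0,0,0,0,1],[0.003,0,0,0,0,0,1],[0.003,0,0,0,0,0,1],[0,0,0,0,0,0,1]]}}

```text
time: 4.2
tool_pos: [0.5934, -0.164, 0.0165]
ee_rot: [-2.182, -2.26, -0.0]
contact_force: [1.2, -1.2, 1.3]
opening: -0.0002
```

```bash
cat > look.py <<'E'
from rig import r
import cv2,numpy as np,sys
b=r.camera("side")[195:295,255:355,::-1]
cv2.imwrite(sys.argv[1],cv2.resize(b,None,fx=6,fy=6,interpolation=cv2.INTER_CUBIC))
s=r.sense();p=s["tool_pos"];d=p[:2]-[.5894,-.0493];a=.0349
print("tray",np.cos(a)*d[0]+np.sin(a)*d[1],-np.sin(a)*d[0]+np.cos(a)*d[1],p[2],s["contact_force"],s["time"])
E
python3 look.py pics/e1.png
```

```text
tray -0.00016748699238674537 -0.11478922273099723 0.016270643779056928 [-0.12883178  0.02346924 -0.07968457] 4.25
```

View pics/e1.png

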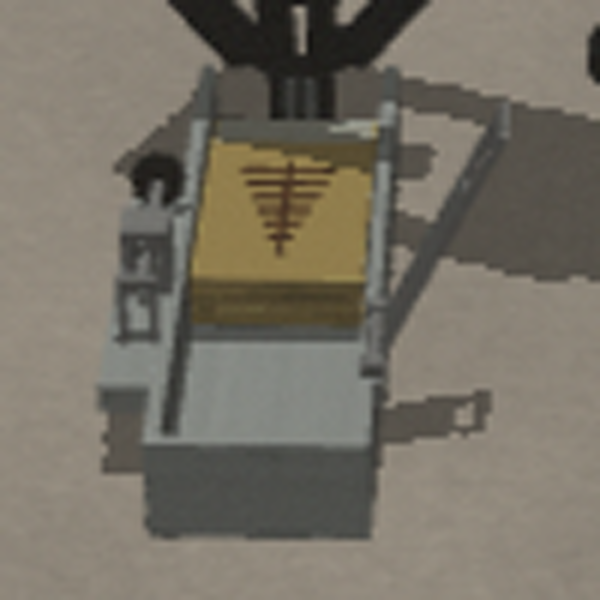

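The stack moved as one block of three. Its front edge is now at row 282 (was 246), the front face is 43 px tall (was 62), and there is a shadow below where plate1 stayed. Now plates 3–4, then plate 4.

>>> {"fn": "send_rows", "kwargs": {"steps": [[-0.003,0,0,0,0,0,1],[0,0,-0.004,0,0,0,1],[0,0,-0.004,0,0,0,1],[0,0,0,0,0,0,1],[0,0,0,0,0,0,1]]}}

```text
time: 4.67
tool_pos: [0.5938, -0.1679, 0.025]
ee_rot: [2.182, 2.259, 0.001]
contact_force: [-0.1, 0.1, 0.9]
opening: -0.0003
```

>>> {"fn": "send_rows", "kwargs": {"steps": [[0.003,0,0,0,0,0,1],[0.003,0,0,0,0,0,1],[0.003,0,0,0,0,0,1],[0.003,0,0,0,0,0,1],[0.003,0,0,0,0,0,1]]}}

```text
time: 5.08
tool_pos: [0.593, -0.1525, 0.0245]
ee_rot: [2.182, 2.26, -0.0]
contact_force: [0.5, -0.8, 0.0]
opening: 0.0003
```

>>> {"fn": "send_rows", "kwargs": {"steps": [[0.003,0,0,0,0,0,1],[0.003,0,0,0,0,0,1],[0.003,0,0,0,0,0,1],[0.002,0,0,0,0,0,1],[0,0,0,0,0,0,1]]}}

```text
time: 5.5
tool_pos: [0.5925, -0.1411, 0.0245]
ee_rot: [-2.182, -2.26, -0.0]
contact_force: [0.8, 0.3, 0.3]
opening: 0.0001
```

>>> {"fn": "send_rows", "kwargs": {"steps": [[-0.003,0,0,0,0,0,1],[0,0,-0.004,0,0,0,1],[0,0,-0.004,0,0,0,1],[0,0,0,0,0,0,1],[0,0,0,0,0,0,1]]}}

```text
time: 5.92
tool_pos: [0.5931, -0.145, 0.0331]
ee_rot: [2.182, 2.259, 0.001]
contact_force: [0.9, 0.4, 0.5]
opening: 0.0
```

>>> {"fn": "send_rows", "kwargs": {"steps": [[0.003,0,0,0,0,0,1],[0.003,0,0,0,0,0,1],[0.003,0,0,0,0,0,1],[0.003,0,0,0,0,0,1],[0.003,0,0,0,0,0,1]]}}

```text
time: 6.33
tool_pos: [0.5922, -0.1294, 0.0325]
ee_rot: [2.182, 2.26, -0.0]
contact_force: [0.6, -0.6, -0.1]
opening: 0.0002
```

>>> {"fn": "send_rows", "kwargs": {"steps": [[0.003,0,0,0,0,0,1],[0.003,0,0,0,0,0,1],[0.003,0,0,0,0,0,1],[0.002,0,0,0,0,0,1],[0,0,0,0,0,0,1]]}}

```text
time: 6.75
tool_pos: [0.5917, -0.1182, 0.0324]
ee_rot: [-2.182, -2.26, -0.0]
contact_force: [-0.1, 0.5, 0.4]
opening: -0.0002
```

```bash
python3 look.py pics/e2.png
```

```text
tray -0.00011175239642861098 -0.0691025237982008 0.03242306506126337 [-0.05333209 -0.12278442 -0.18222454] 6.8
```

>>> {"fn": "send_rows", "kwargs": {"steps": [[-0.01,0,0,0,0,0,1],[0,0,-0.03,0,0,0,1],[0,0,-0.04,0,0,0,1],[0,0,-0.04,0,0,0,1],[0,0,-0.04,0,0,0,1]]}}

```text
time: 7.22
tool_pos: [0.5916, -0.1295, 0.1837]
ee_rot: [-2.182, -2.259, 0.001]
contact_force: [1.0, -1.4, -0.2]
opening: 0.0002
```

>>> {"fn": "send_rows", "kwargs": {"steps": [[0,-0.03,0,0,0,0,1],[0,-0.035,0,0,0,0,1],[0,-0.04,0,0,0,0,1],[0,-0.03,0,0,0,0,1],[0,0,0,0,0,0,1]]}}

```text
time: 7.63
tool_pos: [0.452, -0.1334, 0.1812]
ee_rot: [-2.181, -2.256, 0.004]
contact_force: [0.1, 0.0, -0.0]
opening: 0.0003
```

```bash
python3 look.py pics/e3.png; python3 - <<'E'
from rig import r
import cv2
cv2.imwrite("pics/t3.png",r.camera("top")[:,:,::-1])
E
```

```text
tray -0.1373961858190085 -0.07983754989656787 0.18218257234529533 [ 0.76442979 -0.82126029  0.11880108] 7.6833
```

View pics/e3.png

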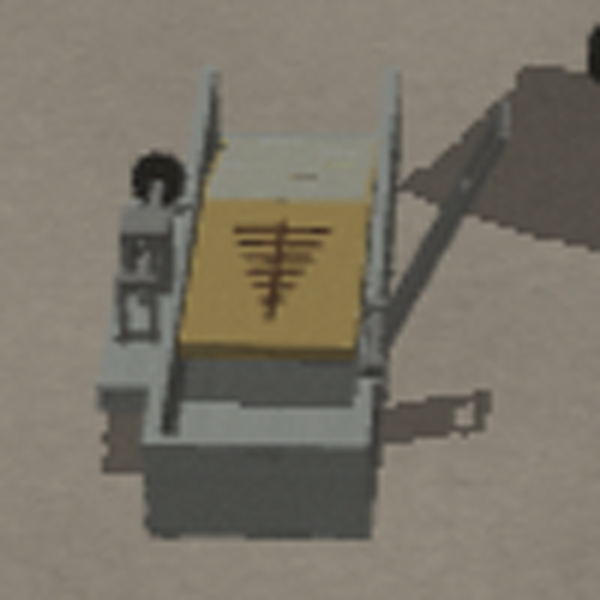

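The side view shows the plates stepped: label bands at rows 135–200, the plate4 front edge at row ~345, and only one plate thick at the front. I'll check the spacing numerically with the top view.

```bash
python3 - <<'E'
import cv2
a=cv2.imread("pics/t3.png")[175:255,262:402]
cv2.imwrite("pics/c3.png",cv2.resize(a,None,fx=5.7,fy=5.7,interpolation=cv2.INTER_CUBIC)[:, :798])
exec(open("fit.py").read().split("print(s.x")[0]); p=s.x
print(p[3:])
for i,(e,z) in enumerate(((-.127,.012),(-.104,.020),(-.081,.028),(-.058,.036))):
  for nm,y in(("near",e),("label",e+.018),("far",e+.12)):
    w=t2w([[0,y,z]],*p[:3])[0]; a=(proj("top",w)+p[3:5]-[262,175]+.5)*5.7; b=(proj("side",w)+p[5:7]-[255,195]+.5)*6
    print(i+1,nm,a.round(),b.round())
E
```

```text
[ 0.05530281 -0.19300632  0.08136239  0.53418239]
1 near [716. 196.] [305. 140.]
1 label [672. 199.] [302. 162.]
1 far [422. 214.] [286. 297.]
2 near [662. 196.] [301. 153.]
2 label [618. 199.] [298. 176.]
2 far [365. 214.] [281. 314.]
3 near [607. 196.] [297. 167.]
3 label [562. 199.] [294. 190.]
3 far [308. 215.] [277. 331.]
4 near [551. 196.] [292. 180.]
4 label [506. 199.] [289. 204.]
4 far [250. 215.] [272. 348.]
```

View pics/c3.png

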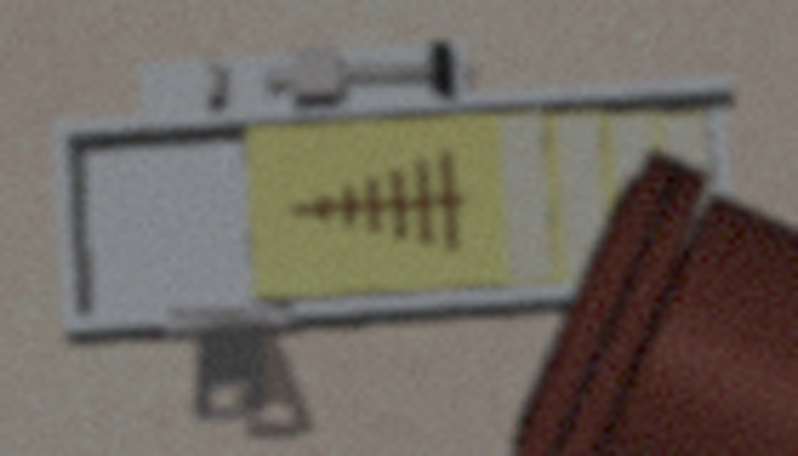

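All four label strips show fully, with honey slivers at u≈550, 605 and 658, against 551/607/662 predicted for 23 mm spacing. Step 1 is met. Now the hasp: move beside the strap and lower.

>>> {"fn": "send_rows", "kwargs": {"steps": [[0.03,0,0,0,0,0,1],[0.04,0,0,0,0,0,1],[0.04,0,0,0,0,0,1],[0.03,0,0,0,0,0,1],[0.01,0,0,0,0,0,1]]}}

```text
time: 8.15
tool_pos: [0.4529, 0.0197, 0.183]
ee_rot: [-2.179, -2.263, -0.003]
contact_force: [0.1, -0.0, 0.6]
opening: -0.0
```

>>> {"fn": "send_rows", "kwargs": {"steps": [[0,0,0.02,0,0,0,1],[0,0,0.02,0,0,0,1],[0,0,0.017,0,0,0,1],[0,0,0,0,0,0,1],[0,0,0,0,0,0,1]]}}

```text
time: 8.57
tool_pos: [0.4521, 0.0161, 0.125]
ee_rot: [-2.181, -2.259, 0.002]
contact_force: [-0.4, 0.7, -0.7]
opening: 0.0002
```

>>> {"fn": "send_rows", "kwargs": {"steps": [[0,0.01,0,0,0,0,1],[0,0.01,0,0,0,0,1],[0,0.01,0,0,0,0,1],[0,0.01,0,0,0,0,1],[0,0.01,0,0,0,0,1]]}}

```text
time: 8.98
tool_pos: [0.5038, 0.0178, 0.1269]
ee_rot: [2.181, 2.258, 0.002]
contact_force: [-1.9, -0.7, 0.9]
opening: 0.0001
```

```bash
python3 look.py pics/e4.png
```

```text
tray -0.08164770488178076 0.06989402114704954 0.12704046406738692 [-1.06592088 -0.44917542  1.386055  ] 9.0333
```

View pics/e4.png

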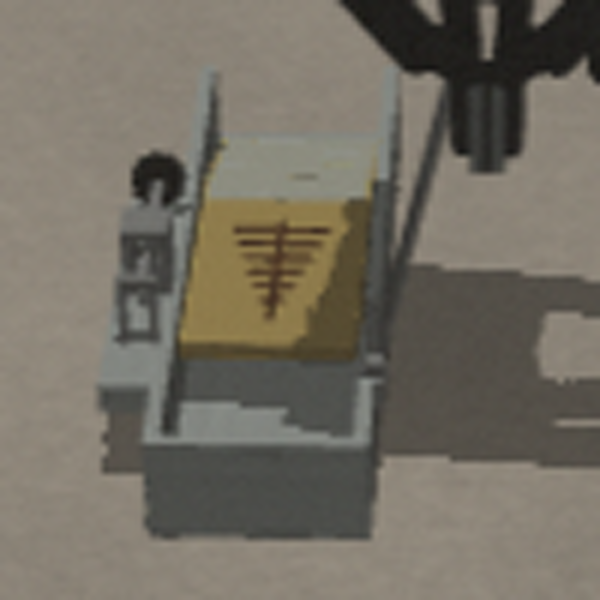

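The strap follows the fingers (now near upright). The tip reads as ~15 mm wide and the fingers ~29 mm wide from about 10 mm up. Now I compute the arc.

```bash
python3 - <<'E'
import numpy as np
prev=np.array([-.0816,.127])
for t in np.radians(np.arange(90,-1,-5)):
    n=np.array([-np.sin(t),np.cos(t)]);u=np.array([np.cos(t),np.sin(t)]);h=np.array([-.0425,.046])
    rho=.066+.015*t/(np.pi/2)
    c=h+rho*u-[.0075,0]
    d=min((c+o-h)@n for o in np.array([[.0075,0],[.0145,.010]]))
    c=c+(.003-d)*n
    print(round(np.degrees(t)),c.round(4),(c-prev).round(4)*[1,-1]); prev=c
E
```

```text
90 [-0.06   0.127] [ 0.0216 -0.    ]
85 [-0.0521  0.1267] [0.0079 0.0003]
80 [-0.0443  0.1255] [0.0078 0.0011]
75 [-0.0366  0.1237] [0.0076 0.0019]
70 [-0.0292  0.1211] [0.0074 0.0026]
65 [-0.0222  0.1178] [0.0071 0.0033]
60 [-0.0155  0.1138] [0.0066 0.0039]
55 [-0.0093  0.1093] [0.0062 0.0046]
50 [-0.0045  0.1049] [0.0048 0.0044]
45 [-1.000e-04  1.001e-01] [0.0044 0.0048]
40 [0.0037 0.095 ] [0.0039 0.0051]
35 [0.0071 0.0897] [0.0034 0.0053]
30 [0.01   0.0841] [0.0029 0.0056]
25 [0.0123 0.0784] [0.0023 0.0057]
20 [0.0141 0.0725] [0.0018 0.0058]
15 [0.0154 0.0666] [0.0013 0.0059]
10 [0.0161 0.0607] [0.0007 0.0059]
5 [0.0163 0.0548] [0.0002 0.0059]
0 [0.016 0.049] [-0.0003  0.0058]
```

>>> {"fn": "send_rows", "kwargs": {"steps": [[0,0.007,0,0,0,0,1],[0,0.007,0,0,0,0,1],[0,0.0075,0,0,0,0,1],[0,0.008,0.0003,0,0,0,1],[0,0.0078,0.0011,0,0,0,1]]}}

```text
time: 9.45
tool_pos: [0.5401, 0.0195, 0.1242]
ee_rot: [2.182, 2.26, 0.0]
contact_force: [-0.2, -0.2, 1.2]
opening: -0.0003
```

>>> {"fn": "send_rows", "kwargs": {"steps": [[0,0.0076,0.0019,0,0,0,1],[0,0.0074,0.0026,0,0,0,1],[0,0.0071,0.0033,0,0,0,1],[0,0.0066,0.0039,0,0,0,1],[0,0.0062,0.0046,0,0,0,1]]}}

```text
time: 9.87
tool_pos: [0.5749, 0.0207, 0.1074]
ee_rot: [2.182, 2.26, 0.0]
contact_force: [0.0, -0.3, 0.8]
opening: -0.0
```

>>> {"fn": "send_rows", "kwargs": {"steps": [[0,0.0048,0.0044,0,0,0,1],[0,0.0044,0.0048,0,0,0,1],[0,0.0039,0.0051,0,0,0,1],[0,0.0034,0.0053,0,0,0,1],[0,0.0029,0.0056,0,0,0,1]]}}

```text
time: 10.28
tool_pos: [0.5938, 0.0214, 0.082]
ee_rot: [2.182, 2.26, 0.0]
contact_force: [0.1, -0.3, 1.3]
opening: 0.0
```

>>> {"fn": "send_rows", "kwargs": {"steps": [[0,0.0023,0.0057,0,0,0,1],[0,0.0018,0.0058,0,0,0,1],[0,0.0013,0.0059,0,0,0,1],[0,0.0007,0.005,0,0,0,1],[0,0,0,0,0,0,1]]}}

```text
time: 10.7
tool_pos: [0.5987, 0.0217, 0.0586]
ee_rot: [-2.181, -2.259, 0.002]
contact_force: [0.1, -0.0, -0.3]
opening: 0.0003
```

```bash
python3 look.py pics/e5.png
```

```text
tray 0.011866617618527114 0.0705835849751877 0.05920118988451285 [-0.25108567 -0.24556458 -0.45046739] 10.75
```

View pics/e5.png

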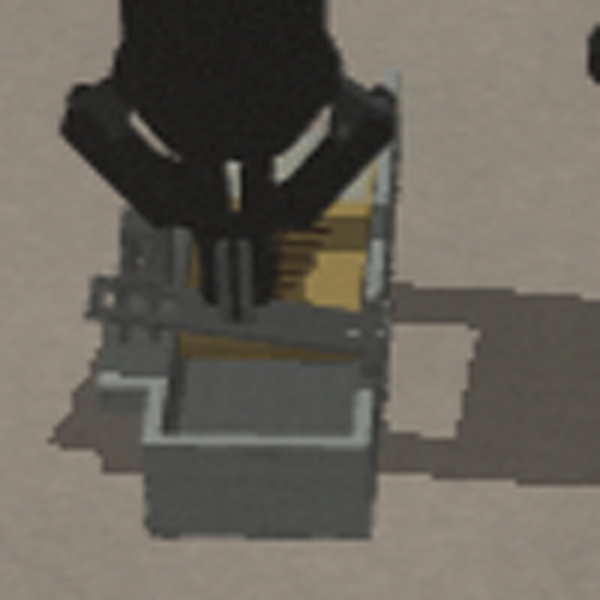

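The strap is under the fingertips with its slot at the staple (~(135,300)), about 10 mm from shut. Pressing on gently.

>>> {"fn": "send_rows", "kwargs": {"steps": [[0,0,0.003,0,0,0,1],[0,0,0.003,0,0,0,1],[0,0,0.002,0,0,0,1],[0,0,0.001,0,0,0,1],[0,0,0,0,0,0,1]]}}

```text
time: 11.17
tool_pos: [0.5994, 0.0216, 0.051]
ee_rot: [-2.182, -2.26, 0.0]
contact_force: [-0.3, 1.2, 0.1]
opening: 0.0002
```

>>> {"fn": "send_rows", "kwargs": {"steps": [[0,0,0.0007,0,0,0,1],[0,0,0.0007,0,0,0,1],[0,0,0,0,0,0,1],[0,0,0,0,0,0,1]]}}

```text
time: 11.5
tool_pos: [0.5995, 0.0216, 0.0498]
ee_rot: [-2.182, -2.26, 0.0]
contact_force: [0.2, -0.2, -0.1]
opening: -0.0
```

>>> {"fn": "send_rows", "kwargs": {"steps": [[0,0,0.0005,0,0,0,1],[0,0,0.0005,0,0,0,1],[0,0,0.0005,0,0,0,1],[0,0,0,0,0,0,1]]}}

```text
time: 11.83
tool_pos: [0.5997, 0.0216, 0.049]
ee_rot: [-2.182, -2.26, 0.0]
contact_force: [-1.7, -0.5, 5.5]
opening: 0.0001
```

>>> {"fn": "send_rows", "kwargs": {"steps": [[0,0,0.0004,0,0,0,1],[0,0,0.0004,0,0,0,1],[0,0,0,0,0,0,1]]}}

```text
time: 12.08
tool_pos: [0.5997, 0.0216, 0.0489]
ee_rot: [-2.182, -2.26, 0.0]
contact_force: [-3.7, -0.3, 10.0]
opening: -0.0004
```

The hasp is hard against its stop: tip at z 0.0489, 10 N. Lift off and go behind the pin head.

>>> {"fn": "send_rows", "kwargs": {"steps": [[0,0,-0.012,0,0,0,1],[0,0,-0.03,0,0,0,1],[0,0,-0.035,0,0,0,1],[0,0,-0.025,0,0,0,1],[0,0,0,0,0,0,1]]}}

```text
time: 12.5
tool_pos: [0.6039, 0.0213, 0.1572]
ee_rot: [2.176, 2.254, 0.011]
contact_force: [1.4, -0.1, 2.3]
opening: 0.0
```

>>> {"fn": "send_rows", "kwargs": {"steps": [[-0.03,0.01,0,0,0,0,1],[-0.035,0.01,0,0,0,0,1],[-0.035,0.01,0,0,0,0,1],[-0.03,0.0075,0,0,0,0,1],[0,0,0,0,0,0,1]]}}

```text
time: 12.92
tool_pos: [0.6427, -0.1128, 0.1497]
ee_rot: [2.185, 2.253, -0.001]
contact_force: [-0.7, -0.1, 0.6]
opening: 0.0001
```

>>> {"fn": "send_rows", "kwargs": {"steps": [[0,0,0.025,0,0,0,1],[0,0,0.03,0,0,0,1],[0,0,0.025,0,0,0,1],[0,0,0.013,0,0,0,1],[0,0,0,0,0,0,1]]}}

```text
time: 13.33
tool_pos: [0.6385, -0.1059, 0.0522]
ee_rot: [-2.178, -2.255, 0.005]
contact_force: [-0.2, 0.5, -0.2]
opening: -0.0004
```

```bash
python3 look.py pics/e6.png
```

```text
tray 0.0487336055713392 -0.058796920011854416 0.054744725815276715 [-0.42612124  0.00279211  0.25800161] 13.3833
```

View pics/e6.png

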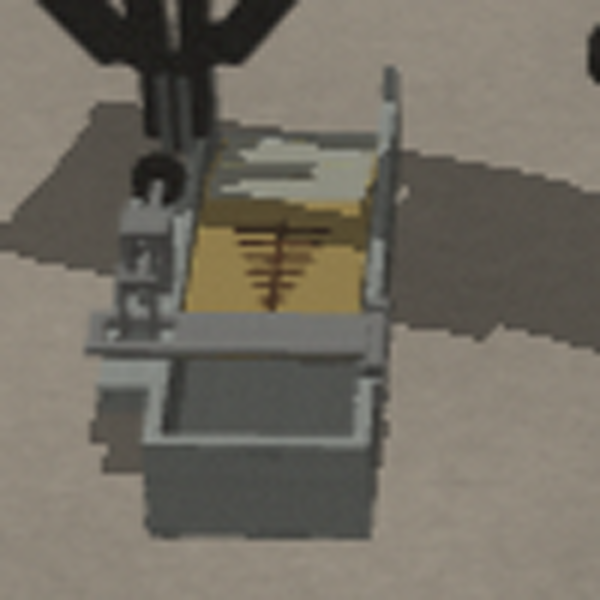

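```bash
python3 - <<'E'
exec(open("fit.py").read().split("print(s.x")[0]); p=s.x
for P in([.0487,-.0588,.055],[.0487,-.0588,.065],[-.0816,.07,.127],[.0495,-.015,.06],[0,-.1148,.0163]):
    w=t2w([P],*p[:3])[0]; print(P,((proj("side",w)+p[5:7]-[255,195]+.5)*6).round(), ((proj("side",w)-[255,195]+.5)*6).round())
E
```

```text
[0.0487, -0.0588, 0.055] [174. 140.] [173. 136.]
[0.0487, -0.0588, 0.065] [173. 119.] [172. 116.]
[-0.0816, 0.07, 0.127] [480. 165.] [479. 162.]
[0.0495, -0.015, 0.06] [161. 187.] [161. 184.]
[0, -0.1148, 0.0163] [303. 147.] [302. 144.]
```

The hasp lies level and shut, and the fingers sit behind the pin head within ~2 mm of prediction. Now push the pin.

>>> {"fn": "send_rows", "kwargs": {"steps": [[0.007,0.0015,0,0,0,0,1],[0.007,0,0,0,0,0,1],[0.004,0,0,0,0,0,1],[0.003,0,0,0,0,0,1],[0.003,0,0,0,0,0,1]]}}

```text
time: 13.8
tool_pos: [0.643, -0.0824, 0.0577]
ee_rot: [2.18, 2.26, 0.001]
contact_force: [-0.0, -0.3, -0.2]
opening: 0.0001
```

>>> {"fn": "send_rows", "kwargs": {"steps": [[0.004,0,0,0,0,0,1],[0.004,0,0,0,0,0,1],[0.004,0,0,0,0,0,1],[0.004,0,0,0,0,0,1],[0.004,0,0,0,0,0,1]]}}

```text
time: 14.22
tool_pos: [0.6418, -0.0629, 0.0567]
ee_rot: [2.182, 2.259, 0.0]
contact_force: [0.2, -1.2, 1.2]
opening: 0.0
```

>>> {"fn": "send_rows", "kwargs": {"steps": [[0.003,0,0,0,0,0,1],[0.003,0,0,0,0,0,1],[0.002,0,0,0,0,0,1],[0.001,0,0,0,0,0,1],[0,0,0,0,0,0,1]]}}

```text
time: 14.63
tool_pos: [0.6412, -0.0536, 0.0564]
ee_rot: [-2.182, -2.26, -0.0]
contact_force: [0.3, -0.5, 0.8]
opening: -0.0003
```

>>> {"fn": "send_rows", "kwargs": {"steps": [[0.001,0,0,0,0,0,1],[0.001,0,0,0,0,0,1],[0.0005,0,0,0,0,0,1],[0,0,0,0,0,0,1]]}}

```text
time: 14.97
tool_pos: [0.641, -0.0514, 0.0563]
ee_rot: [-2.182, -2.26, 0.0]
contact_force: [0.8, -1.7, 0.3]
opening: 0.0001
```

>>> {"fn": "send_rows", "kwargs": {"steps": [[0.0005,0,0,0,0,0,1],[0.0005,0,0,0,0,0,1],[0,0,0,0,0,0,1],[0,0,0,0,0,0,1]]}}

```text
time: 15.3
tool_pos: [0.641, -0.0505, 0.0563]
ee_rot: [-2.182, -2.26, 0.0]
contact_force: [0.3, -1.9, -0.4]
opening: 0.0001
```

>>> {"fn": "send_rows", "kwargs": {"steps": [[0.0007,0,0,0,0,0,1],[0.0007,0,0,0,0,0,1],[0,0,0,0,0,0,1]]}}

```text
time: 15.55
tool_pos: [0.641, -0.0492, 0.0564]
ee_rot: [2.182, 2.26, -0.001]
contact_force: [0.0, -3.1, -0.7]
opening: -0.0001
```

>>> {"fn": "send_rows", "kwargs": {"steps": [[0.0006,0,0,0,0,0,1],[0.0006,0,0,0,0,0,1],[0,0,0,0,0,0,1]]}}

```text
time: 15.8
tool_pos: [0.641, -0.0492, 0.0564]
ee_rot: [2.181, 2.259, -0.002]
contact_force: [-0.0, -6.7, -1.3]
opening: 0.0001
```

The pin is against its end stop: no further travel, force up to 7 N. Back off, lift and verify.

>>> {"fn": "send_rows", "kwargs": {"steps": [[-0.01,0,0,0,0,0,1],[-0.02,0,0,0,0,0,1],[-0.02,0,-0.02,0,0,0,1],[-0.02,0,-0.04,0,0,0,1],[-0.03,0,-0.028,0,0,0,1]]}}

```text
time: 16.22
tool_pos: [0.6442, -0.1452, 0.1427]
ee_rot: [-2.178, -2.26, -0.002]
contact_force: [1.6, -0.2, 1.0]
opening: 0.0
```

>>> {"fn": "send_rows", "kwargs": {"steps": [[-0.03,0,-0.028,0,0,0,1],[-0.035,0,-0.02,0,0,0,1],[-0.03,0,0,0,0,0,1],[0,0,0,0,0,0,1],[0,0,0,0,0,0,1]]}}

```text
time: 16.63
tool_pos: [0.6476, -0.2431, 0.1899]
ee_rot: [-2.185, -2.257, -0.002]
contact_force: [0.0, 0.1, -0.1]
opening: 0.0004
```

```bash
python3 look.py pics/e7.png; python3 - <<'E'
from rig import r
import cv2,numpy as np
f=r.camera("top")[:,:,::-1]; a=cv2.resize(f[175:255,262:402],None,fx=2.8,fy=2.8,interpolation=2)
b=cv2.resize(cv2.imread("pics/e7.png"),(400,400))
c=np.zeros((400,795,3),np.uint8);c[:224,:392]=a;c[:,395:]=b
cv2.imwrite("pics/f7.png",c)
E
```

```text
tray 0.051223849602940956 -0.19411654354565877 0.18912434962705205 [-0.10241184  1.19770776 -0.14377413] 16.6833
```

View pics/f7.png

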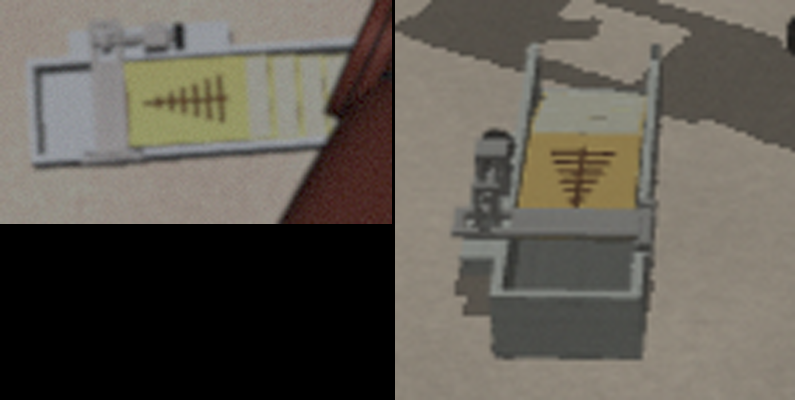

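The final picture shows the hasp level and over the staple. The pin head, at (178,37), is close against its guide and the pin runs through the staple. The label strips are still spaced as before. Handing in.

```bash
python3 -c "
from rig import r
print(r.hand_in())"
```

```text
the job is handed in; nothing more can be done
None
```

The plates are shingled, the hasp is shut and the pin is home. I handed the job in at about 16.7 s; no verdict was reported.

- **Plates:** I pushed plates 2–4, then 3–4, then 4, each by about 23 mm, with the closed fingertips. The top view put the plate edges within about 1 mm of the 23 mm spacing, and every label strip showed. In the last picture the arm hid part of the tray's open end. The strips that could be seen had not moved.
- **Hasp:** I swept it over in an arc and pressed it against its stop. The fingertip stopped at 48.9 mm (shut is 49 mm) under 10 N, and the pictures afterwards show the strap lying level over the staple.
- **Pin:** I pushed it until it stopped moving and the force rose to about 7 N. The stop came about 2 mm further along than I had calculated, which is within the camera calibration error. The last picture shows the head close to its guide block and the pin through the staple.
- **Bystanders:** The arm was not moved near any of them, but I did not measure them again at the end.

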